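# Fill the stayed parts chest and fold its lid shut

### The arm

A 6-joint arm with a two-finger parallel gripper is mounted at the origin on the work surface; the furniture and walls round the work are solid. World frame = base frame: x ahead of the robot, y to its left, z up, the work surface at z = 0. Lengths are in mm, angles in rad, forces in N, time in s.
With the tool pointing down it reaches from about 400 to 925 mm from the base axis. Payload 12.5 kg.
Tool frame: the origin (TCP) lies midway between the tips of the shut fingers; the grasp point (between the pads) lies 19 mm behind it (env.tcp_to_grasp is the distance from the TCP to the grasp point, in mm); z points along the fingers, y is the line along which they close (so a half turn about z gives the same grasp; the last joint's range is limited). The gripper opens to 95 mm and grips with 3 to 60 N. Pads are 20 mm wide; open, the fingers measure 119 mm over their backs; the gripper's body (75 mm by 180 mm) begins 59 mm behind the grasp point.
Start: joints at [-1.332, 0.491, 1.559, -0, 1.092, -0.106], TCP at [211.279, -588.225, 214.661] pointing down, gripper open.
Joint ranges: [-3.1, 3.1], [-0.84, 2.19], [0.05, 2.79], [-1.13, 4.28], [0.06, 2.93], [-2.69, 2.69]. Speed limits (rad/s): [2.22, 2.22, 2.79, 3.14, 3.14, 3.14].

### API

Orientations are given as [roll, pitch, yaw] about the fixed x, y, z axes, in that order (R = Rz(yaw) Ry(pitch) Rx(roll)).
In Python, from cell import env gives the robot as it stands. The module is installed in compiled form; this text tells all that it offers.
- The arm moves only by the tool step_arm, never from a script. Its argument "plan" is a list that holds one entry, the list of rows, each a list of 5 numbers: the shift along the tool's x, y, z in mm, then the turn about the tool's z in degrees, then the opening, from -1 (shut) to 1 (fully open). A call has 1 to 8 rows; each row is the pose to reach, as a shift and turn from the pose commanded when the call began, along the tool's axes at that moment; what a row does not reach only later rows make up. A row lasts 1/12 s, in which the tool goes at most 41.7 mm and 7.16 degrees, less where a joint would pass 70% of its speed; a pose out of reach is approached as far as the arm can. A call with a gripper value outside its range is refused whole. The fingers move at their own pace and stop on an object; the grip force is fixed at half the most. Time passes only in rows, so rows that repeat a pose let the fingers close. It gives the time, the measured TCP pose, the force, the opening and the grip force at its end, in the units of the state.
- env.state(): the state, without advancing time (a new reading comes with each control period).
- env.read_camera(name): name is "side" or "top"; returns the picture (400x640x3 uint8, blue, green, red); there is no depth.
- env.get_calibration(name): a dict with "K" (3x3 intrinsics, pixels), "D" ([k1, k2, p1, p2, k3] as OpenCV has them; the pictures are not rectified), "extrinsics" (4x4, takes a point from world to camera coordinates). Camera axes: x right, y up, looking along -z (the intrinsics and any distortion apply to the point x, -y, -z); pixel columns grow to the right and rows downward; lengths in mm; the calibration is good to about 2 mm. A picture is of the moment at which its call begins. get_calibration takes no time and is no camera call.
- env.job_done(): hands the job in; it is judged then, once.
The state is a dict: "t": time; "joints": joint angles; "qvel": joint speeds; "tau": joint torques, N m; "eef_pos": TCP position; "tcp_rot": TCP orientation; "ft_force": force on the tool from outside, world axes, zero at the start; "moment": the same for the moment, N m; "opening": opening from 0.0 (shut) to 1.0 (fully open); "grip_force": force on a finger pad.
Only numpy, scipy, OpenCV 4.12 (cv2) and the standard library are available. Lean on these libraries where they do the work, as an engineer would, in place of code of your own. Each camera call takes 0.05 s, during which the arm holds its last target. There are 200 camera calls.

### The job

Raise the lid of the small wooden chest until its folding stay snaps past straight and holds the lid up by itself, then tip the three steel nuts out of the aluminium pan into the chest and stand the empty pan level on the bench again. Then push the stay's knee back through straight, which lifts the lid slightly off its lock, and fold it down so that the lid closes fully without ever dropping or slamming; do not disturb the other things on the bench.

Things in the scene. Friction and masses are not known exactly. Their poses are not given: they have to be found in the camera images.
- chest: Plywood chest fixed to the bench, 130 (x) x 150 (y) x 70 (z) mm outside, open at the top under its lid, walls and floor 6 mm. Origin: centre of its underside. Its x axis points from the front (the robot's side) to the hinge at the back, y to its left, z up; it stands turned a little. The folding stay is outside its right wall (y = -75 mm).
- lid (a joint): Lid angle, rad: 0 shut, 1.24 resting on the locked stay, 1.30 the most the stay allows (stay straight). It turns about the chest's y axis through lid_hinge; positive lifts the front edge. Wood, 132 x 154 x 8 mm, about 0.4 kg; overhangs the side walls by 2 mm. It falls unless it is held or the stay is locked.
- lid_hinge (a point): The middle of the hinge axis: in the chest's frame at x = +65, y = 0, z = 70 mm. Axes as the chest's.
- lid_bar (a point): Middle of the lid's lift bar: round steel, 8 mm thick, 80 mm long along the chest's y, 46 mm ahead of the lid's front edge on a post at each end. At lid angle a it lies from the hinge (chest frame) at x = -176 cos a + 4.5 sin a, z = 176 sin a + 4.5 cos a mm. Pinch it from above, one jaw in front and one in the 42 mm gap behind; it turns freely between the jaws.
- knee (a joint): Angle at the stay's knee, rad: 0 folded (lid shut), 2.84 straight, 3.36 at its stop past straight (locked). Two flat steel links, 63.5 mm each between pivots: the lower on stay_pin, the upper pinned to the lid 90 mm ahead of the hinge in the hinge plane. A light spring urges the knee past straight: it snaps over by itself when the lid is raised all the way and let go.
- stay_pin (a point): Pin of the stay's lower link on the outside of the chest's right wall: chest frame x = -31, y = -75, z = 52 mm. Axes as the chest's. The knee swings about it in the chest's x-z plane. Lid and stay are one mechanism: where the knee goes, the lid follows (turning up to twice as fast as the lower link), and a knee that is held or moved slowly holds or lowers the lid.
- knee_peg (a point): Grip point on the knee's peg, a freely turning round sleeve 10 mm thick out to the right (chest's -y), 15 to 55 mm off the wall; this point is 37 mm off. It circles stay_pin at radius 63.5 mm: angle above chest +x is -0.17 rad shut, 0.97 straight, 1.26 locked. 1 to 4 N back and down unlocks it; then the lid's weight drives it on (up to 8 N). The raised lid is close: lean the hand to the right.
- pan_handle (a point): Middle of the loose pan's handle: wood, 110 mm long (pan's x), 10 mm wide (y), 16 mm tall, 26 mm above the pan's underside; pinch it across its sides. Axes are the pan's: the bowl is at +x (its centre 90 mm from here), its open side at +y, z up. Pan with nuts 0.2 kg. It stands level on its bowl and a foot at the handle's end.
- pan_bowl (a point): Centre of the pan's bowl, 12 mm above its underside; axes as pan_handle. Aluminium, 62 (x) x 56 (y) x 24 mm tall, 3 mm thick, walls on three sides, none on the left (+y). Tipped about the handle's axis with the open side down by 45 to 50 degrees the nuts slide out over that edge; carried fast while level they can slide out too, so lean it the other way a little on the way.
- nut_0: Steel hexagon nut, 20 mm across, 12 mm tall, 20 g, lying in the pan at the start; origin at the centre of its underside.
- nut_1: Steel hexagon nut, 20 mm across, 12 mm tall, 20 g, lying in the pan at the start; origin at the centre of its underside.
- nut_2: Steel hexagon nut, 20 mm across, 12 mm tall, 20 g, lying in the pan at the start; origin at the centre of its underside.
- tub: small clear plastic tub, open, 86 mm across, 34 mm tall; bystander; origin at the centre of its underside.
- can: drink can, 66 mm across, 115 mm tall; bystander; origin at the centre of its underside.
- jar: glass jar standing on its mouth, 65 mm across, 123 mm tall; bystander; origin at the centre of its underside.
- glue: glue bottle with red cap, 62 mm across, 232 mm tall; bystander; origin at the centre of its underside.
- die_block: steel doming block, 53x52x26 mm; bystander; origin at the centre of its underside.
- cutters: black-handled nippers lying flat, 41x139x12 mm; bystander; origin at the centre of its underside.
- clamp: red spring clamp lying flat, 37x66x14 mm; bystander; origin at the centre of its underside.
There are look-alikes about, which are no part of the job. Of the things shaped like the part that bears pan_handle, the aluminium one is meant.

How it is judged:
By the outcome, as a careful person would: the job done as asked, in the order asked, and still so for the second after the job is handed in, with the robot touching nothing.
It also fails if it takes over 72 s, if anything falls off the work surface, if the arm or the gripper's body presses on something with over 40 N, if the wrist force passes 120 N, or if a joint passes its speed limit or range.

## Working session

There is one attempt and no reset: what is moved stays moved. The work goes in short steps, Python scripts to look and compute and a tool call to move; the robot and the scene stay as the last step left them, time stands still between calls to the robot, and variables do not carry over. Pictures are saved under pics/ and viewed, at most 10 in all, crops included, and the job is handed in when it is done.

Besides the shell and the picture viewer there is one more tool, called in YAML: its name, and indented under it one key for each argument. step_arm: Moves the arm, as the interface text tells. Its arguments: {"type":"object","properties":{"plan":{"type":"array"}},"required":["plan"]}

```bash
mkdir -p pics; cat > h.py <<'E'
import numpy as np, cv2
from cell import env
def snap(n,f):
    im=env.read_camera(n); cv2.imwrite('pics/'+f,im); return im
def ray(n,u,v):
    c=env.get_calibration(n); K=np.array(c['K'],float);D=np.array(c['D'],float);E=np.array(c['extrinsics'])
    p=cv2.undistortPoints(np.array([[[u,v]]],float),K,D)[0,0]
    d=E[:3,:3].T@np.array([p[0],-p[1],-1.]); o=-E[:3,:3].T@E[:3,3]
    return o,d/np.linalg.norm(d)
def onz(n,u,v,z):
    o,d=ray(n,u,v); return o+d*(z-o[2])/d[2]
def proj(n,P):
    c=env.get_calibration(n);E=np.array(c['extrinsics'])
    q=(E[:3,:3]@np.atleast_2d(P).T).T+E[:3,3]
    q=q*[1,-1,-1]
    return cv2.projectPoints(q,np.zeros(3),np.zeros(3),np.array(c['K'],float),np.array(c['D'],float))[0][:,0]
E
python3 - <<'E'
from h import *
snap('top','t0.png');snap('side','s0.png')
for n in('top','side'):
    o,d=ray(n,320,200);print(n,o.round(),d.round(2),env.get_calibration(n)['K'])
s=env.state();print(s['tcp_rot'],s['t'])
E
```

```text
top [-501. -454. 1399.] [ 0.55  0.26 -0.79] [[455.82667571   0.         320.96905666]
 [  0.         455.82667571 202.44923237]
 [  0.           0.           1.        ]]
side [ 127. 1143.  841.] [ 0.2  -0.82 -0.53] [[412.43930227   0.         317.66286325]
 [  0.         412.43930227 197.88800566]
 [  0.           0.           1.        ]]
[-3.14063198e+00 -9.30322144e-05  3.44816099e-01] 0.1
```

View pics/t0.png

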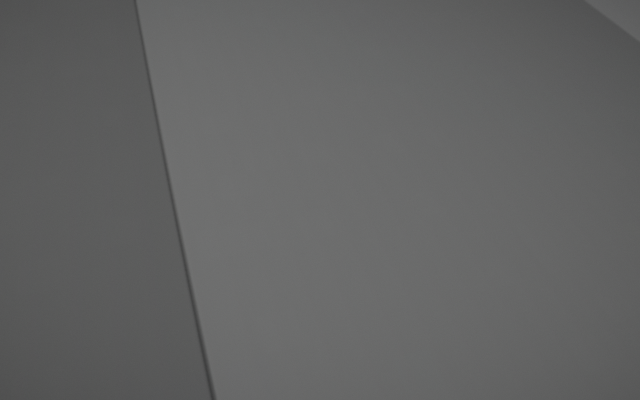

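View pics/s0.png

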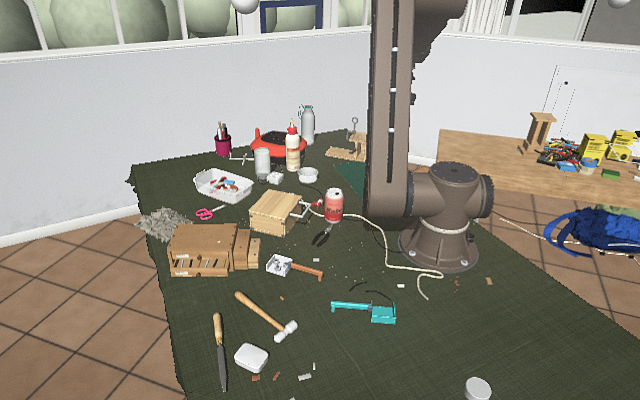

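The top view is blocked (just a grey surface). The side view shows the chest near (275,212), its bar near (305,210), the aluminium pan near (280,266) with its handle to (322,277), and a teal look-alike at (365,310). I'll zoom in on the chest and pan.

```bash
python3 - <<'E'
from h import *
im=cv2.imread('pics/s0.png')
c=im[130:290,190:360]; cv2.imwrite('pics/s0c.png',cv2.resize(c,None,fx=4.7,fy=3.75*1,interpolation=cv2.INTER_CUBIC) if 0 else cv2.resize(c[:,:],None,fx=3.75,fy=3.75,interpolation=cv2.INTER_CUBIC))
for nm,u,v,z in [('pan bowl',280,266,12),('handle end',322,277,26),('chest lid',275,207,78),('bar',305,210,80),('can',334,190,115),('glue',292,128,232)]:
    print(nm,onz('side',u,v,z).round())
E
```

```text
pan bowl [458. 256.  12.]
handle end [322. 281.  26.]
chest lid [546.  50.  78.]
bar [443.  41.  80.]
can [368. -57. 115.]
glue [ 587. -268.  232.]
```

View pics/s0c.png

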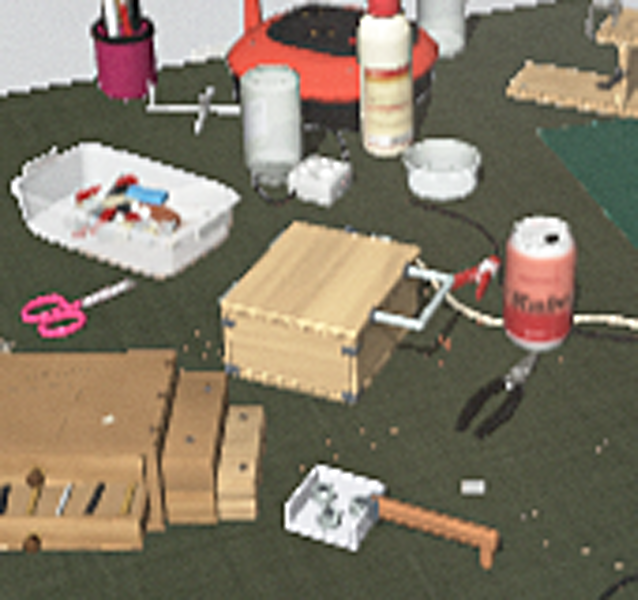

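```bash
python3 - <<'E'
from h import *
f=lambda u,v,z: onz('side',190+(u+.5)/3.75-.5,130+(v+.5)/3.75-.5,z)
L={'BL':(222,300,78),'FL':(358,333,78),'BR':(295,222,78),'FR':(422,245,78),'barL':(415,328,74.5),'barR':(455,281,74.5),
'chFLbot':(350,400,0),'chBLbot':(224,368,0),'hEnd':(495,531,34),'hStart':(380,499,34),'hEnd bot':(487,568,0),
'bowlTL':(323,466,24),'bowlTR':(384,490,24),'bowlnearL':(285,515,24),'bnearLbot':(287,532,0),'bnearR':(358,550,0),
'canbase':(540,345,0),'tub':(443,195,0),'clamp':(478,275,10),'cutA':(535,355,6),'cutB':(470,430,6),'die':(320,200,0),'jar':(272,195,0),'glue':(387,152,0)}
P={k:f(*v) for k,v in L.items()}
for k,v in P.items(): print(k,v.round())
for a,b in [('FL','BL'),('FR','BR'),('barR','barL'),('FR','FL'),('BR','BL'),('hEnd','hStart')]:
    d=P[b]-P[a];print(a,b,np.linalg.norm(d).round(),np.degrees(np.arctan2(d[1],d[0])).round(1))
E
```

```text
BL [623.  91.  78.]
FL [492. 105.  78.]
BR [610. -55.  78.]
FR [481. -51.  78.]
barL [449.  78.  74.]
barR [436.  -5.  74.]
chFLbot [502. 100.   0.]
chBLbot [628.  87.   0.]
hEnd [327. 267.  34.]
hStart [423. 256.  34.]
hEnd bot [331. 273.   0.]
bowlTL [484. 220.  24.]
bowlTR [427. 234.  24.]
bowlnearL [492. 285.  24.]
bnearLbot [494. 278.   0.]
bnearR [433. 282.  -0.]
canbase [359. -33.   0.]
tub [ 525. -280.    0.]
clamp [ 443. -119.   10.]
cutA [358.  -7.   6.]
cutB [387. 118.   6.]
die [ 650. -230.    0.]
jar [ 703. -225.    0.]
glue [ 614. -357.    0.]
FL BL 132.0 -5.9
FR BR 129.0 -2.0
barR barL 84.0 81.1
FR FL 156.0 86.0
BR BL 147.0 84.7
hEnd hStart 97.0 -6.1
```

```bash
cat >> h.py <<'E'
def rows(cur,targets):
    """cur,targets: x,y,z(TCP),yaw deg (world). rows in tool axes of cur"""
    x,y,z,w=cur; c,s=np.cos(np.radians(w)),np.sin(np.radians(w))
    for X,Y,Z,W in targets:
        dx,dy=X-x,Y-y
        print([round(c*dx+s*dy,1),round(s*dx-c*dy,1),round(z-Z,1),round(w-W,1)])
def cur():
    s=env.state(); return [*s['eef_pos'],np.degrees(s['tcp_rot'][2])]
CH=np.array([552.5,22.5]); CY=-5.0
def chest(x,y,CHo=None,yaw=None):
    a=np.radians(CY if yaw is None else yaw); o=CH if CHo is None else CHo
    return o+[x*np.cos(a)-y*np.sin(a), x*np.sin(a)+y*np.cos(a)]
E
python3 - <<'E'
from h import *
c=cur();print(c)
rows(c,[[340,-260,214,52],[442,33,200,85]])
rows([340,-260,214,52],[[442,33,200,85]])
E
```

```text
[np.float64(211.22229488641244), np.float64(-588.0133591252653), np.float64(214.12945305113413), np.float64(19.75650720573817)]
[np.float64(232.1), np.float64(-265.2), np.float64(0.1), np.float64(-32.2)]
[np.float64(427.1), np.float64(-506.5), np.float64(14.1), np.float64(-65.2)]
[np.float64(293.7), np.float64(-100.0), 14, -33]
```

step_arm:
  plan:
    - [[29, -33, 0, -4, -0.16], [58, -66, 0, -8, -0.16], [87, -99, 0, -12, -0.16], [116, -132, 0, -16, -0.16], [145, -165, 0, -20, -0.16], [174, -198, 0, -24, -0.16], [203, -231, 0, -28, -0.16], [232, -265, 0, -32, -0.16]]

```text
t: 0.77
eef_pos: [333.5, -276.1, 214.6]
tcp_rot: [-3.142, -0.0, 0.906]
ft_force: [-0.0, -0.9, 0.1]
opening: 0.495
grip_force: 0.0
```

step_arm:
  plan:
    - [[37, -12, 2, -4, -0.16], [73, -25, 4, -8, -0.16], [110, -37, 6, -12, -0.16], [147, -50, 8, -16, -0.16], [184, -62, 10, -20, -0.16], [220, -75, 12, -25, -0.16], [257, -88, 14, -29, -0.16], [294, -100, 14, -33, -0.16]]

```text
t: 1.43
eef_pos: [436.7, 16.8, 200.3]
tcp_rot: [-3.141, 0.0, 1.483]
ft_force: [0.8, -0.5, -0.3]
opening: 0.419
grip_force: 0.0
```

```bash
python3 - <<'E'
from h import *
print(np.round(cur(),1),env.state()['joints'].round(2) if hasattr(env.state()['joints'],'round') else env.state()['joints'])
t=snap('top','t1.png');s=snap('side','s1.png')
a=s[150:290,190:390]; b=t
cv2.imwrite('pics/m1.png',np.vstack([cv2.resize(t,(480,300)),cv2.resize(a,(480,300),interpolation=cv2.INTER_CUBIC)]) )
E
```

```text
[436.7  16.8 200.3  85. ] [-0.11  0.24  2.01 -0.    0.88 -0.02]
```

View pics/m1.png

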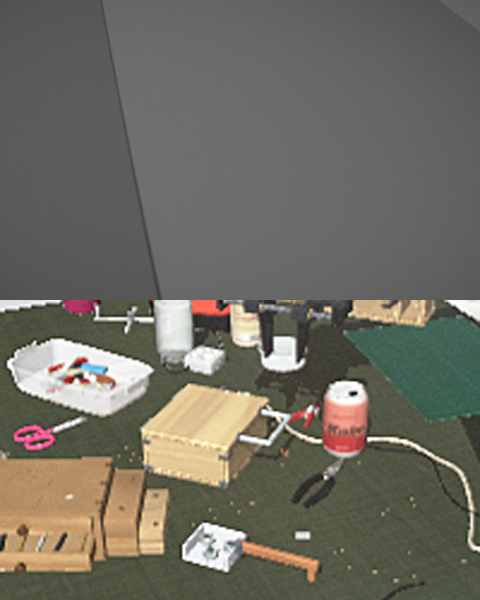

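The side view shows the hand above the scene; the top camera stays blocked. Bar spans roughly crop (240-310, 410-445), matching my estimate. Descending onto it.

step_arm:
  plan:
    - [[0, 0, 0, 0, -0.16], [0, 0, 38, 0, -0.16], [0, 0, 76, 0, -0.16], [0, 0, 110, 0, -0.16], [0, 0, 130, 0, -0.16], [0, 0, 144, 0, -0.16], [0, 0, 144, 0, -0.16], [0, 0, 144, 0, -0.5]]

```text
t: 2.2
eef_pos: [436.4, 13.7, 56.5]
tcp_rot: [-3.14, 0.0, 1.477]
ft_force: [0.2, 0.5, 0.5]
opening: 0.387
grip_force: 0.0
```

```bash
python3 - <<'E'
from h import *
print(np.round(cur(),1),env.state()['ft_force'])
s=snap('side','s2.png')
cv2.imwrite('pics/s2c.png',cv2.resize(s[150:250,230:350],None,fx=6,fy=6,interpolation=cv2.INTER_CUBIC))
E
```

```text
[436.4  13.7  56.5  84.6] [0.19097685 0.54087063 0.51882671]
```

View pics/s2c.png

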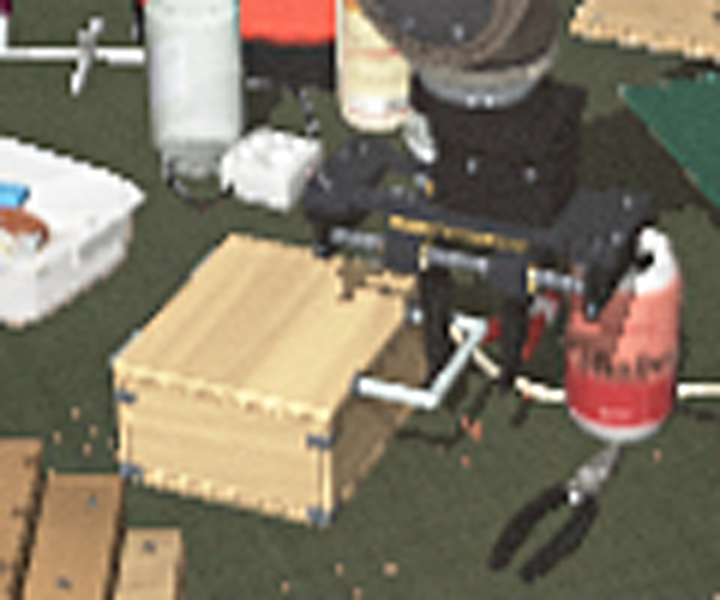

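The jaws straddle the bar, seen in the crop at (437,360) and (515,360), with the bar passing between them. The hand is about 18 mm right of the bar's middle. I'll shift it and close.

step_arm:
  plan:
    - [[9, 2, 0, 0, -0.16], [18, 4, 0, 0, -0.16], [18, 4, 0, 0, -0.16], [18, 4, 0, 0, -1], [18, 4, 0, 0, -1], [18, 4, 0, 0, -1], [18, 4, 0, 0, -1], [18, 4, 0, 0, -1]]

```text
t: 2.92
eef_pos: [442.3, 32.2, 56.6]
tcp_rot: [-3.142, 0.0, 1.479]
ft_force: [0.0, -0.3, 0.6]
opening: 0.128
grip_force: 0.0
```

```bash
python3 - <<'E'
from h import *
import math
print(np.round(cur(),1),env.state()['ft_force'],env.state()['opening'])
pa=0
for lo in (0,8,16):
  base=lo*.08125
  f=lambda a:(176*(1-math.cos(a))+4.5*math.sin(a),176*math.sin(a)+4.5*(math.cos(a)-1))
  print([[round(f(base+.08125*i)[0]-f(base)[0],1),round(-f(base+.08125*i)[1]+f(base)[1],1)] for i in range(1,9)])
E
```

```text
[442.3  32.2  56.6  84.7] [ 0.03474871 -0.32184005  0.59962524] 0.12750650104272834
[[0.9, -14.3], [3.0, -28.4], [6.3, -42.3], [10.7, -56.0], [16.1, -69.2], [22.6, -81.9], [30.1, -94.1], [38.6, -105.6]]
[[9.4, -10.8], [19.6, -20.8], [30.6, -29.9], [42.3, -38.1], [54.7, -45.3], [67.6, -51.5], [80.9, -56.7], [94.6, -60.7]]
[[14.0, -2.9], [28.2, -4.7], [42.5, -5.3], [56.8, -4.7], [71.0, -3.0], [85.0, -0.1], [98.7, 3.9], [112.1, 9.0]]
```

step_arm:
  plan:
    - [[0, 0, 0, 0, -1], [0, 0, 0, 0, -1], [0, 0, 0, 0, -1], [0, 0, 0, 0, -1]]

```text
t: 3.25
eef_pos: [442.7, 32.2, 56.6]
tcp_rot: [3.141, 0.0, 1.479]
ft_force: [2.1, -1.9, -0.8]
opening: 0.076
grip_force: 30.0
```

step_arm:
  plan:
    - [[0, 1, -14.3, 0, -1], [0, 3, -28.4, 0, -1], [0, 6.3, -42.3, 0, -1], [0, 10.7, -56, 0, -1], [0, 16, -69, 0, -1], [0, 22.6, -82, 0, -1], [0, 30, -94, 0, -1], [0, 38.6, -105.6, 0, -1]]

```text
t: 3.92
eef_pos: [480.9, 28.7, 162.6]
tcp_rot: [-3.141, 0.0, 1.479]
ft_force: [5.7, -0.6, -6.8]
opening: 0.076
grip_force: 30.0
```

step_arm:
  plan:
    - [[0, 9.4, -10.8, 0, -1], [0, 19.6, -20.8, 0, -1], [0, 30.6, -29.9, 0, -1], [0, 42.3, -38, 0, -1], [0, 54.7, -45.3, 0, -1], [0, 67.6, -51.5, 0, -1], [0, 78, -55.6, 0, -1], [0, 86, -58.3, 0, -1]]

```text
t: 4.58
eef_pos: [566.6, 21.2, 221.0]
tcp_rot: [-3.141, -0.0, 1.479]
ft_force: [-2.6, 2.5, 6.4]
opening: 0.077
grip_force: 30.0
```

step_arm:
  plan:
    - [[0, 3, -1, 0, -1], [0, 6, -1.9, 0, -1], [0, 9, -2.6, 0, -1], [0, 10, -2.7, 0, -1], [0, 10, -2.7, 0, -1]]

```text
t: 5.0
eef_pos: [575.4, 20.5, 223.3]
tcp_rot: [-3.139, -0.0, 1.479]
ft_force: [-5.6, 1.8, 7.4]
opening: 0.072
grip_force: 30.0
```

step_arm:
  plan:
    - [[0, 1.5, -0.3, 0, -1], [0, 3, -0.6, 0, -1], [0, 3, -0.6, 0, -1]]

```text
t: 5.25
eef_pos: [576.3, 20.4, 223.5]
tcp_rot: [-3.134, -0.0, 1.48]
ft_force: [-15.3, 3.5, 11.0]
opening: 0.071
grip_force: 30.0
```

Force rises, so it is at the limit. Release and look.

step_arm:
  plan:
    - [[0, 1, 0, 0, -0.6], [0, -1, 0, 0, -0.3], [0, -3, 0, 0, 0], [0, -4, 0, 0, 0.1], [0, -4, 0, 0, 0.1], [0, -4, -15, 0, 0.1]]

```text
t: 5.75
eef_pos: [574.6, 20.1, 236.7]
tcp_rot: [-3.138, 0.0, 1.479]
ft_force: [-0.6, 0.3, -0.8]
opening: 0.44
grip_force: 0.0
```

```bash
python3 - <<'E'
from h import *
print(np.round(cur(),1),env.state()['opening'])
s=snap('side','s3.png')
cv2.imwrite('pics/s3c.png',cv2.resize(s[120:290,220:350],None,fx=3.5,fy=3.5,interpolation=cv2.INTER_CUBIC))
hc=chest(65,0)
for a in (1.24,1.3):
  xs=65-176*np.cos(a)+4.5*np.sin(a);z=70+176*np.sin(a)+4.5*np.cos(a)
  for yy in(40,-40): p=chest(xs,yy);print(a,((proj('side',[*p,z])[0]-[220,120])*3.5).round(1))
E
```

```text
[574.6  20.1 236.7  84.7] 0.4397739955697264
1.24 [159.9 158.1]
1.24 [197.2 122. ]
1.3 [149.6 153.3]
1.3 [187.3 117.5]
```

View pics/s3c.png

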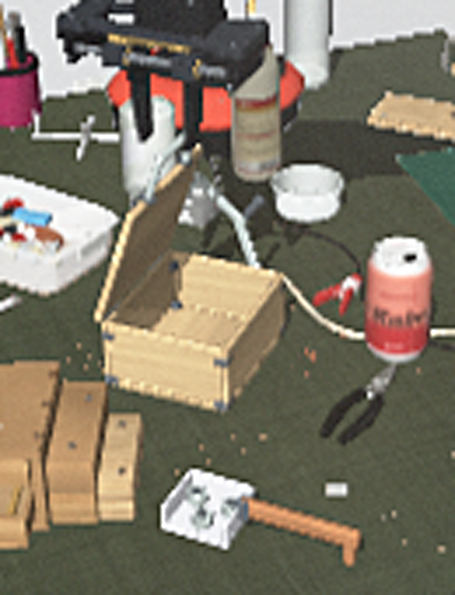

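```bash
python3 - <<'E'
from h import *
s=cv2.imread('pics/s3.png')
c=cv2.resize(s[140:210,240:310],None,fx=8,fy=8,interpolation=cv2.INTER_CUBIC)
def P(p,z): return ((proj('side',[*p,z])[0]-[240,140])*8+4).round().astype(int)
for a,col in ((1.24,(0,0,255)),(1.3,(255,0,0))):
  for yy in(77,-77): cv2.circle(c,tuple(P(chest(65-132*np.cos(a),yy),70+132*np.sin(a))),4,col,1)
  for yy in(40,-40): cv2.circle(c,tuple(P(chest(65-176*np.cos(a)+4.5*np.sin(a),yy),70+176*np.sin(a)+4.5*np.cos(a))),4,col,-1)
for t,col in ((1.26,(0,0,255)),(.97,(255,0,0))):
  for off in (15,55): cv2.circle(c,tuple(P(chest(-31+63.5*np.cos(t),-75-off),52+63.5*np.sin(t))),4,col,-1 if off>20 else 2)
cv2.imwrite('pics/s3d.png',c)
E
```

```text
(no output)
```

View pics/s3d.png

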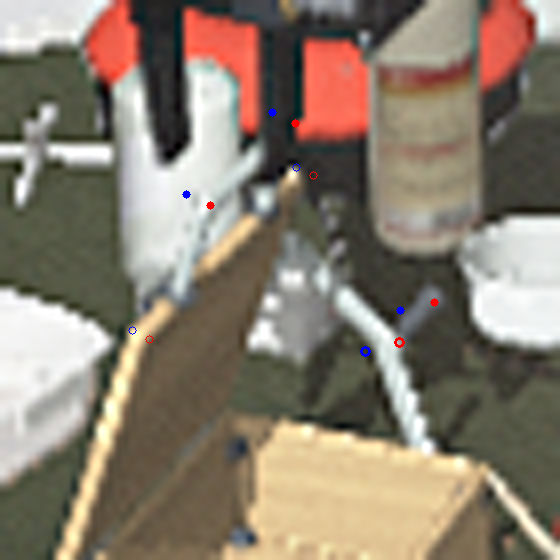

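The zoom shows the lid standing up and the knee peg on my predicted locked spot at (400,342) to (435,300), with the links bent past straight. Next I'll locate the pan handle precisely.

```bash
python3 - <<'E'
from h import *
s=cv2.imread('pics/s3.png'); h=cv2.cvtColor(s,cv2.COLOR_BGR2HSV)
m=((h[...,0]<15)&(h[...,1]>110)&(h[...,2]>90)).astype(np.uint8)
m[:250]=0;m[290:]=0;m[:,:284]=0;m[:,330:]=0
n,l,st,ce=cv2.connectedComponentsWithStats(m);k=1+np.argmax(st[1:,4]);print(st[k],ce[k])
v,u=np.nonzero(l==k)
top=[(x,v[u==x].min(),v[u==x].max()) for x in range(u.min(),u.max()+1)]
print(top)
P=np.array([onz('side',x,t-.4,34) for x,t,b in top if x<u.max()-1])
d=P[-1]-P[0];print(P[0].round(),P[-1].round())
p=np.polyfit(P[:,0],P[:,1],1);print(p,np.degrees(np.arctan(p[0])))
b=((h[...,1]<50)&(h[...,2]>150)).astype(np.uint8);b[:250]=0;b[285:]=0;b[:,:262]=0;b[:,296:]=0
v,u=np.nonzero(b);print(u.min(),u.max(),v.min(),v.max())
q=cv2.convexHull(np.c_[u,v].astype(np.int32));q=cv2.approxPolyDP(q,1.5,True)[:,0]
for x in q: print(x,onz('side',*x,24).round(),onz('side',*x,0).round())
E
```

```text
[291 263  32  19 203] [307.56157635 270.10344828]
[(291, np.int64(263), np.int64(267)), (292, np.int64(263), np.int64(267)), (293, np.int64(263), np.int64(268)), (294, np.int64(263), np.int64(268)), (295, np.int64(263), np.int64(268)), (296, np.int64(264), np.int64(269)), (297, np.int64(264), np.int64(269)), (298, np.int64(264), np.int64(269)), (299, np.int64(265), np.int64(270)), (300, np.int64(265), np.int64(270)), (301, np.int64(265), np.int64(270)), (302, np.int64(266), np.int64(270)), (303, np.int64(266), np.int64(271)), (304, np.int64(266), np.int64(271)), (305, np.int64(266), np.int64(271)), (306, np.int64(267), np.int64(272)), (307, np.int64(267), np.int64(272)), (308, np.int64(267), np.int64(272)), (309, np.int64(268), np.int64(273)), (310, np.int64(268), np.int64(273)), (311, np.int64(268), np.int64(273)), (312, np.int64(269), np.int64(273)), (313, np.int64(269), np.int64(274)), (314, np.int64(269), np.int64(274)), (315, np.int64(269), np.int64(274)), (316, np.int64(270), np.int64(275)), (317, np.int64(270), np.int64(275)), (318, np.int64(270), np.int64(280)), (319, np.int64(271), np.int64(281)), (320, np.int64(271), np.int64(280)), (321, np.int64(271), np.int64(279)), (322, np.int64(272), np.int64(275))]
[423. 256.  34.] [332. 265.  34.]
[-1.28004029e-01  3.07533639e+02] -7.294423433091638
266 292 254 276
[292 260] [428. 233.  24.] [436. 206.   0.]
[284 276] [428. 306.  24.] [437. 281.   0.]
[266 270] [486. 297.  24.] [497. 272.   0.]
[266 264] [496. 272.  24.] [507. 246.   0.]
[274 254] [489. 222.  24.] [500. 195.   0.]
```

```bash
python3 - <<'E'
from h import *
c=cur();print(np.round(c,1))
A=np.array([574.3,20,238,84.7]);A0=A+[0,0,40,0]
B=np.array([374,265,100,173.])
T=[A0]+[A0+(B-A0)*f for f in (.07,.15,.23,.31,.39,.47,.55)]
rows(A,T);rows(T[-1],[A0+(B-A0)*f for f in (.63,.71,.79,.87,.94,1)]+[B,B])
E
```

```text
[576.   20.  240.9  84.8]
[np.float64(0.0), np.float64(0.0), np.float64(-40.0), np.float64(0.0)]
[np.float64(15.8), np.float64(-15.5), np.float64(-27.5), np.float64(-6.2)]
[np.float64(33.8), np.float64(-33.3), np.float64(-13.3), np.float64(-13.2)]
[np.float64(51.9), np.float64(-51.1), np.float64(0.9), np.float64(-20.3)]
[np.float64(69.9), np.float64(-68.8), np.float64(15.2), np.float64(-27.4)]
[np.float64(87.9), np.float64(-86.6), np.float64(29.4), np.float64(-34.4)]
[np.float64(106.0), np.float64(-104.4), np.float64(43.7), np.float64(-41.5)]
[np.float64(124.0), np.float64(-122.1), np.float64(57.9), np.float64(-48.6)]
[np.float64(25.3), np.float64(1.8), np.float64(14.2), np.float64(-7.1)]
[np.float64(50.5), np.float64(3.5), np.float64(28.5), np.float64(-14.1)]
[np.float64(75.8), np.float64(5.3), np.float64(42.7), np.float64(-21.2)]
[np.float64(101.0), np.float64(7.1), np.float64(57.0), np.float64(-28.3)]
[np.float64(123.1), np.float64(8.6), np.float64(69.4), np.float64(-34.4)]
[np.float64(142.1), np.float64(9.9), np.float64(80.1), np.float64(-39.7)]
[np.float64(142.1), np.float64(9.9), np.float64(80.1), np.float64(-39.7)]
[np.float64(142.1), np.float64(9.9), np.float64(80.1), np.float64(-39.7)]
```

step_arm:
  plan:
    - [[0, -2, -40, 0, 0.1], [16, -17, -42, -6, 0.1], [34, -35, -42, -13, 0.1], [52, -53, -42, -20, 0.1], [70, -70, -42, -27, 0.1], [88, -88, -40, -34, 0.1], [106, -106, -25, -41, 0.1], [124, -124, 0, -48, 0.1]]

```text
t: 6.47
eef_pos: [463.6, 155.9, 240.1]
tcp_rot: [3.137, 0.003, 2.323]
ft_force: [1.6, 0.9, -0.6]
opening: 0.549
grip_force: 0.0
```

step_arm:
  plan:
    - [[25, 2, 30, -7, 0.1], [50, 3.5, 60, -14, 0.1], [76, 5, 85, -21, 0.1], [101, 7, 110, -28, 0.1], [123, 8.6, 125, -35, 0.1], [142, 10, 138, -40, 0.1], [142, 10, 138, -40, 0.1], [142, 10, 138, -40, 0.1]]

```text
t: 7.13
eef_pos: [374.0, 266.4, 100.4]
tcp_rot: [-3.141, -0.0, 3.015]
ft_force: [0.1, -0.7, -0.8]
opening: 0.551
grip_force: 0.0
```

```bash
python3 - <<'E'
from h import *
c=cur();print(np.round(c,1))
rows(c,[[374,265,60,173],[374,265,8,173]])
E
```

```text
[374.  266.4 100.4 172.8]
[np.float64(-0.1), np.float64(-1.4), np.float64(40.4), np.float64(-0.2)]
[np.float64(-0.1), np.float64(-1.4), np.float64(92.4), np.float64(-0.2)]
```

step_arm:
  plan:
    - [[0, -1, 30, 0, 0.0], [0, -1, 60, 0, -0.2], [0, -1, 82, 0, -0.3], [0, -1, 92, 0, -0.4], [0, -1, 92, 0, -1], [0, -1, 92, 0, -1], [0, -1, 92, 0, -1], [0, -1, 92, 0, -1]]

```text
t: 7.8
eef_pos: [374.9, 265.0, 9.9]
tcp_rot: [3.14, 0.002, 3.014]
ft_force: [-1.1, 0.0, -0.1]
opening: 0.105
grip_force: 30.0
```

step_arm:
  plan:
    - [[0, 0, 0, 0, -1], [0, 0, 0, 0, -1], [0, 0, 0, 0, -1], [0, 0, 0, 0, -1], [0, 0, 0, 0, -1]]

```text
t: 8.22
eef_pos: [374.9, 265.1, 9.9]
tcp_rot: [3.14, 0.002, 3.015]
ft_force: [1.8, -3.5, 8.7]
opening: 0.103
grip_force: 30.0
```

step_arm:
  plan:
    - [[0, 0, -4, 0, -1], [0, 0, -12, 0, -1], [0, 0, -24, 0, -1], [0, 0, -40, 0, -1], [0, 0, -58, 0, -1], [0, 0, -75, 0, -1], [0, 0, -88, 0, -1], [0, 0, -96, 0, -1]]

```text
t: 8.88
eef_pos: [374.2, 265.2, 106.8]
tcp_rot: [3.141, 0.002, 3.015]
ft_force: [-1.0, -0.1, -3.1]
opening: 0.099
grip_force: 30.0
```

```bash
python3 - <<'E'
from h import *
c=cur();print(np.round(c,1),env.state()['ft_force'])
s=snap('side','s4.png')
cv2.imwrite('pics/s4c.png',cv2.resize(s[190:290,230:370],None,fx=5,fy=5,interpolation=cv2.INTER_CUBIC))
S=np.array(c);E=np.array([*chest(-150,125),c[2],80.]);E[3]=85
f=[.02,.06,.11,.17,.23,.29,.35,.41];g=[.47,.53,.59,.65,.71,.77,.83,.89]
rows(S,[S+(E-S)*k for k in f]);W=S+(E-S)*f[-1]
rows(W,[S+(E-S)*k for k in g]);W=S+(E-S)*g[-1]
rows(W,[S+(E-S)*k for k in (.94,.98,1)])
E
```

```text
[374.2 265.2 106.8 172.8] [-0.97321389 -0.11536464 -3.0522924 ]
[np.float64(-1.1), np.float64(-2.0), np.float64(0.0), np.float64(1.8)]
[np.float64(-3.2), np.float64(-6.0), np.float64(0.0), np.float64(5.3)]
[np.float64(-5.8), np.float64(-10.9), np.float64(0.0), np.float64(9.7)]
[np.float64(-9.0), np.float64(-16.9), np.float64(0.0), np.float64(14.9)]
[np.float64(-12.1), np.float64(-22.8), np.float64(0.0), np.float64(20.2)]
[np.float64(-15.3), np.float64(-28.8), np.float64(0.0), np.float64(25.4)]
[np.float64(-18.4), np.float64(-34.7), np.float64(0.0), np.float64(30.7)]
[np.float64(-21.6), np.float64(-40.7), np.float64(0.0), np.float64(36.0)]
[np.float64(-6.1), np.float64(-3.0), np.float64(0.0), np.float64(5.3)]
[np.float64(-12.1), np.float64(-5.9), np.float64(0.0), np.float64(10.5)]
[np.float64(-18.2), np.float64(-8.9), np.float64(0.0), np.float64(15.8)]
[np.float64(-24.2), np.float64(-11.8), np.float64(0.0), np.float64(21.1)]
[np.float64(-30.3), np.float64(-14.8), np.float64(0.0), np.float64(26.3)]
[np.float64(-36.3), np.float64(-17.8), np.float64(0.0), np.float64(31.6)]
[np.float64(-42.4), np.float64(-20.7), np.float64(0.0), np.float64(36.9)]
[np.float64(-48.4), np.float64(-23.7), np.float64(0.0), np.float64(42.1)]
[np.float64(-5.4), np.float64(1.6), np.float64(0.0), np.float64(4.4)]
[np.float64(-9.7), np.float64(2.8), np.float64(0.0), np.float64(7.9)]
[np.float64(-11.9), np.float64(3.4), np.float64(0.0), np.float64(9.7)]
```

View pics/s4c.png

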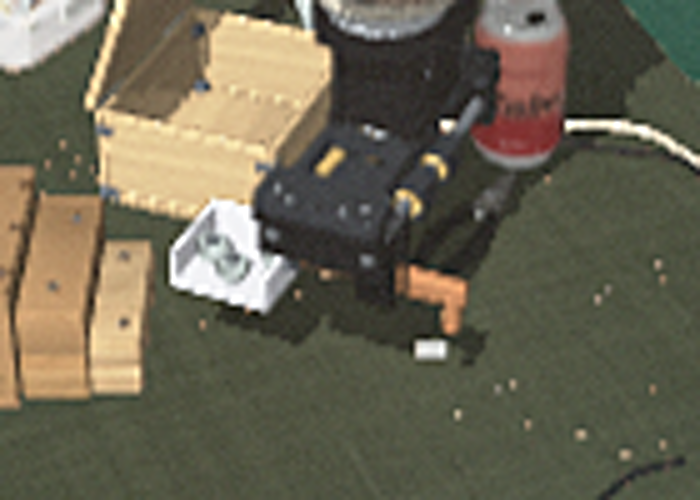

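The pan hangs level with nuts visible at (210,240) and (235,265) in the crop; the third is partly hidden behind the hand. Turning it gently and carrying it to the runway in front of the chest.

step_arm:
  plan:
    - [[-1, -2, 0, 1.5, -1], [-3, -6, 0, 5, -1], [-6, -11, 0, 9.5, -1], [-9, -17, 0, 14.5, -1], [-12, -23, 0, 20, -1], [-15, -29, 0, 25, -1], [-18, -35, 0, 30.5, -1], [-22, -41, 0, 36, -1]]

```text
t: 9.6
eef_pos: [390.3, 220.9, 103.9]
tcp_rot: [-3.14, -0.001, 2.381]
ft_force: [-0.4, -0.2, -2.7]
opening: 0.102
grip_force: 30.0
```

step_arm:
  plan:
    - [[-6, -3, 0, 5.3, -1], [-12, -6, 0, 10.5, -1], [-18, -9, 0, 15.8, -1], [-24, -12, 0, 21, -1], [-30, -15, 0, 26.3, -1], [-36, -18, 0, 31.6, -1], [-42, -21, 0, 37, -1], [-48, -24, 0, 42, -1]]

```text
t: 10.27
eef_pos: [409.0, 170.6, 103.9]
tcp_rot: [-3.14, 0.0, 1.647]
ft_force: [0.1, 0.1, -2.3]
opening: 0.105
grip_force: 30.0
```

step_arm:
  plan:
    - [[-5, 1.5, 0, 4.4, -1], [-9.5, 3, 0, 7.9, -1], [-12, 3.5, 0, 9.7, -1], [-12, 3.5, 0, 9.7, -1]]

```text
t: 10.6
eef_pos: [413.5, 158.9, 104.0]
tcp_rot: [-3.14, 0.001, 1.481]
ft_force: [0.0, -0.4, -1.8]
opening: 0.102
grip_force: 30.0
```

```bash
python3 - <<'E'
from h import *
c=cur();print(np.round(c,1),env.state()['ft_force'],chest(-150,125), env.state()['joints'])
s=snap('side','s5.png')
cv2.imwrite('pics/s5c.png',cv2.resize(s[170:290,230:390],None,fx=5,fy=5,interpolation=cv2.INTER_CUBIC)[:600])
E
```

```text
[413.5 158.9 104.   84.9] [ 0.01619512 -0.42255138 -1.75849348] [413.96526313 160.09769867] [ 2.17665968e-01  4.09868604e-01  2.10913453e+00 -1.46120249e-04
  6.24028775e-01  3.07439789e-01]
```

View pics/s5c.png

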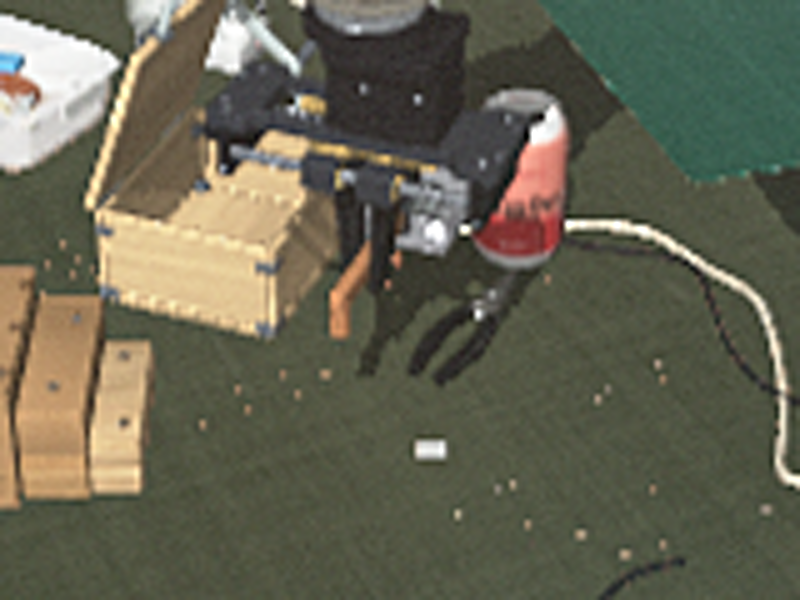

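The hand is at the runway start. The pan's foot is at (340,320), the handle runs back to (395,260), and a bright patch shows at (430,210). I'll check by projection that this is the bowl.

```bash
python3 - <<'E'
from h import *
g=np.array([413.5,158.9]);a=np.radians(-95)
ex=np.array([np.cos(a),np.sin(a)]);ey=np.array([-ex[1],ex[0]])
f=lambda p,z:((proj('side',[*p,z])[0]-[230,170])*5+2).round()
for x in (59,121):
  for y in(-28,28):
    for z in(97,121): print('bowl',x,y,z,f(g+ex*x+ey*y,z))
for z in (97,131):print('handle end',f(g-ex*55,z))
print('grasp',f(g,123),'body',[f(g+np.array(d),182) for d in((90,-37),(-90,-37),(90,37),(-90,37))])
im=cv2.imread('pics/s5.png');print(im[205:222:3,308:326:3].tolist())
E
```

```text
bowl 59 -28 97 [446. 247.]
bowl 59 -28 121 [447. 215.]
bowl 59 28 97 [363. 228.]
bowl 59 28 121 [363. 197.]
bowl 121 -28 97 [478. 197.]
bowl 121 -28 121 [479. 166.]
bowl 121 28 97 [398. 179.]
bowl 121 28 121 [398. 149.]
handle end [336. 339.]
handle end [336. 293.]
grasp [370. 254.] body [array([248., 117.]), array([534., 163.]), array([205., 180.]), array([505., 231.])]
[[[72, 61, 62], [43, 46, 57], [132, 126, 123], [180, 175, 173], [132, 130, 129], [66, 65, 63]], [[84, 120, 138], [144, 139, 135], [153, 147, 145], [186, 183, 177], [141, 137, 135], [102, 100, 102]], [[46, 43, 48], [72, 73, 68], [113, 113, 111], [108, 107, 107], [128, 127, 128], [79, 77, 77]], [[32, 34, 37], [50, 51, 55], [194, 192, 190], [255, 254, 253], [120, 115, 118], [26, 30, 31]], [[24, 26, 30], [156, 152, 149], [164, 161, 158], [255, 255, 255], [114, 112, 114], [28, 38, 35]], [[29, 32, 28], [33, 46, 42], [91, 95, 94], [121, 119, 122], [43, 55, 56], [49, 63, 61]]]
```

step_arm:
  plan:
    - [[0, 10, 0, 0, -1], [0, 32, 0, 0, -1], [0, 68, 0, 0, -1], [0, 109, 0, 0, -1], [0, 150, 0, 0, -1], [0, 109, 0, 0, -1], [0, 109, 0, 0, -1], [0, 109, 0, 0, -1]]

```text
t: 11.32
eef_pos: [522.0, 150.2, 103.8]
tcp_rot: [-3.139, 0.001, 1.486]
ft_force: [-0.9, 0.5, -1.5]
opening: 0.099
grip_force: 30.0
```

```bash
python3 - <<'E'
from h import *
c=cur();print(np.round(c,1),env.state()['ft_force'],env.state()['moment'],env.state()['opening'])
s=snap('side','s6.png'); p=cv2.imread('pics/s3.png')
# chest interior floor region: bright/grey differences vs before
q=proj('side',[[*chest(x,y),8] for x,y in((-58,68),(-58,-68),(58,-68),(58,68))]).round(1);print(q.tolist())
h=cv2.cvtColor(s,cv2.COLOR_BGR2HSV); m=np.zeros(h.shape[:2],np.uint8);cv2.fillPoly(m,[q.astype(np.int32)],1)
g=((h[...,1]<60)&(h[...,2]>60)&(m>0)).astype(np.uint8);h0=cv2.cvtColor(p,cv2.COLOR_BGR2HSV)
print(g.sum(),((h0[...,1]<60)&(h0[...,2]>60)&(m>0)).sum())
n,l,st,ce=cv2.connectedComponentsWithStats(g);print(st[1:],ce[1:])
E
```

```text
[522.  150.2 103.8  85.1] [-0.88172705  0.45270285 -1.47643902] [-0.00217666 -0.0715097  -0.04091358] 0.09852859167479883
[[283.8, 233.7], [299.1, 212.6], [269.9, 206.1], [252.7, 226.1]]
63 19
[[277 208  12   7  52]
 [281 222   5   3  11]] [[282.46153846 210.69230769]
 [283.27272727 223.        ]]
```

```bash
cat >> h.py <<'E'
def weigh(n=12):
    F=[];M=[]
    for i in range(n):
        env.read_camera('side');s=env.state();F.append(s['ft_force']);M.append(s['moment'])
    print('F',np.mean(F,0).round(2),np.std(F,0).round(2),'M',np.mean(M,0).round(3),np.std(M,0).round(3))
E
python3 -c "
from h import *
weigh()"
```

```text
F [ 0.23  0.25 -1.28] [0.56 0.52 0.54] M [ 0.022 -0.103 -0.017] [0.02  0.034 0.033]
```

step_arm:
  plan:
    - [[0, -20, 0, 0, -1], [0, -60, 0, 0, -1], [0, -70, 0, 0, -1], [0, -40, 0, 0, -1], [0, 0, 0, 0, -1], [0, 38, 0, 0, -1], [0, 0, 0, 0, -1], [0, 0, 0, 0, -1]]

```text
t: 12.63
eef_pos: [520.1, 150.1, 103.6]
tcp_rot: [-3.138, 0.001, 1.484]
ft_force: [-1.5, 1.0, -0.8]
opening: 0.106
grip_force: 30.0
```

```bash
python3 -c "
from h import *
weigh()
print(np.round(cur(),1))
s=snap('side','s7.png')
a=cv2.imread('pics/s5.png')
cv2.imwrite('pics/s7c.png',cv2.resize(s[180:260,230:350],None,fx=6.5,fy=6.5,interpolation=cv2.INTER_CUBIC))
"
```

```text
F [ 0.15 -0.04 -1.42] [0.44 0.56 0.66] M [ 0.04  -0.098  0.006] [0.027 0.024 0.031]
[522.4 150.1 104.9  85.1]
```

Weight readings drop to about 1.35 N, which matches the empty pan. Carrying it back to its place.

step_arm:
  plan:
    - [[0, -35, 0, 0, -1], [0, -75, 0, 0, -1], [3, -105, 0, -3, -1], [15, -115, 0, -10, -1], [28, -120, 0, -17, -1], [40, -124, 0, -24, -1], [52, -128, 0, -31, -1], [64, -132, 0, -38, -1]]

```text
t: 13.95
eef_pos: [396.2, 225.9, 105.0]
tcp_rot: [3.141, 0.0, 2.154]
ft_force: [0.5, -0.5, -0.9]
opening: 0.104
grip_force: 30.0
```

```bash
python3 - <<'E'
from h import *
c=cur();print(np.round(c,1));B=[374.5,265,105,173]
rows(c,[B]); rows(B,[[374.5,265,10,173]])
E
```

```text
[396.2 225.9 105.  123.4]
[np.float64(44.6), np.float64(3.4), np.float64(-0.0), np.float64(-49.6)]
[np.float64(0.0), np.float64(0.0), 95, 0]
```

step_arm:
  plan:
    - [[7, 1, 0, -7, -1], [14, 1, 0, -14, -1], [21, 2, 0, -21, -1], [28, 2, 0, -28, -1], [34, 3, 0, -35, -1], [40, 3, 0, -42, -1], [44.6, 3.4, 0, -49.6, -1], [44.6, 3.4, 0, -49.6, -1]]

```text
t: 14.62
eef_pos: [374.6, 265.0, 104.9]
tcp_rot: [-3.142, 0.0, 3.02]
ft_force: [0.5, 0.4, -1.5]
opening: 0.102
grip_force: 30.0
```

step_arm:
  plan:
    - [[0, 0, 20, 0, -1], [0, 0, 42, 0, -1], [0, 0, 62, 0, -1], [0, 0, 78, 0, -1], [0, 0, 86, 0, -1], [0, 0, 91, 0, -1], [0, 0, 93, 0, -1], [0, 0, 93, 0, -1]]

```text
t: 15.28
eef_pos: [375.1, 264.5, 11.9]
tcp_rot: [-3.142, 0.0, 3.012]
ft_force: [0.3, 0.0, -1.7]
opening: 0.104
grip_force: 30.0
```

step_arm:
  plan:
    - [[0, 0, 0.7, 0, -1], [0, 0, 1.4, 0, -1], [0, 0, 2, 0, -1], [0, 0, 2, 0, -1]]

```text
t: 15.62
eef_pos: [375.1, 264.6, 10.1]
tcp_rot: [3.141, 0.001, 3.013]
ft_force: [-1.1, 0.6, -0.7]
opening: 0.101
grip_force: 30.0
```

step_arm:
  plan:
    - [[0, 0, 0.7, 0, -1], [0, 0, 1.2, 0, -1], [0, 0, 1.2, 0, -1], [0, 0, 1.2, 0, -0.7], [0, 0, 1.2, 0, -0.4], [0, 0, 1.2, 0, -0.3], [0, 0, 1.2, 0, -0.3], [0, 0, -20, 0, -0.3]]

```text
t: 16.28
eef_pos: [373.9, 263.9, 27.7]
tcp_rot: [-3.139, -0.004, 3.013]
ft_force: [-0.5, 1.4, -0.7]
opening: 0.335
grip_force: 0.0
```

```bash
python3 - <<'E'
from h import *
c=cur();print(np.round(c,1),env.state()['opening'])
# toward peg: above locked peg, grip at y=-75-48
p=chest(-31+63.5*np.cos(1.26),-123); z=52+63.5*np.sin(1.26)
print(p,z-19)
C=[375,264.6,28,172.7]
A=np.array([375,264.6,300,172.7]);B=np.array([p[0],p[1],300,85.])
M=np.array([400,60,300,120.])
rows(C,[[375,264.6,300,172.7],[385,180,300,150]])
rows([385,180,300,150],[M,B]); rows(M,[B])
E
```

```text
[373.9 263.9  27.7 172.6] 0.3351548349559439
[530.2432851  -99.02262978] 93.45773669099775
[np.float64(0.0), np.float64(0.0), -272, 0.0]
[np.float64(-20.7), np.float64(-82.6), -272, 22.7]
[np.float64(-73.0), np.float64(-96.4), np.float64(0.0), np.float64(30.0)]
[np.float64(-265.3), np.float64(-169.0), np.float64(0.0), np.float64(65.0)]
[np.float64(-202.8), np.float64(33.3), np.float64(0.0), np.float64(35.0)]
```

step_arm:
  plan:
    - [[0, 0, -40, 0, -0.3], [0, 0, -80, 0, -0.3], [-2, -10, -115, 5, -0.3], [-5, -24, -150, 9, -0.3], [-8, -40, -185, 13, -0.3], [-12, -55, -220, 17, -0.3], [-16, -70, -250, 20, -0.3], [-20, -83, -272, 22.6, -0.3]]

```text
t: 16.95
eef_pos: [384.1, 178.8, 304.5]
tcp_rot: [3.14, 0.002, 2.616]
ft_force: [0.6, 0.7, -0.7]
opening: 0.349
grip_force: 0.0
```

```bash
python3 - <<'E'
from h import *
c=cur();print(np.round(c,1))
s=snap('side','s8.png')
a=cv2.resize(s[150:245,235:335],None,fx=6,fy=6,interpolation=cv2.INTER_CUBIC)
b=cv2.resize(s[245:290,255:330],None,fx=2.6,fy=2.6,interpolation=cv2.INTER_CUBIC)
o=np.zeros((570,800,3),np.uint8);o[:570,:600]=a[:570];o[:117,600:795]=b[:117,:195];cv2.imwrite('pics/s8c.png',o)
E
```

```text
[384.1 178.8 304.5 149.9]
```

View pics/s8c.png

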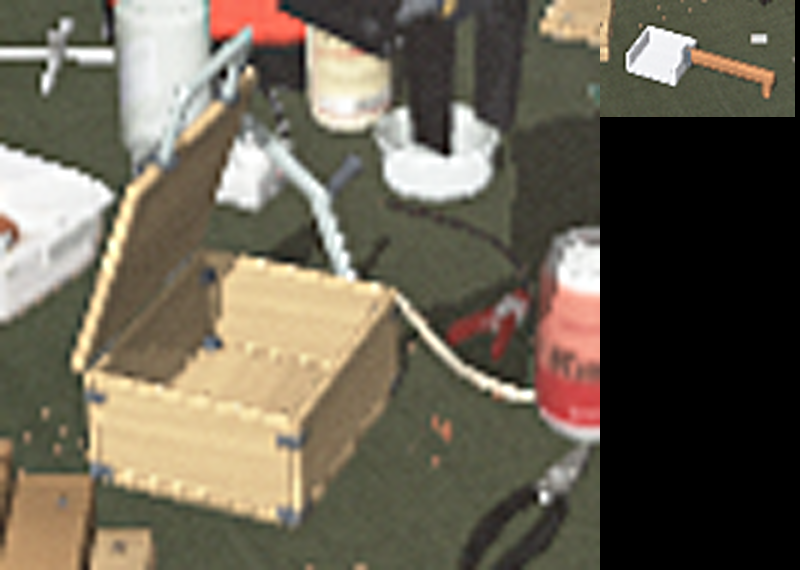

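The pan is back, empty and level. The lid is up with the stay locked and the peg at (345,175). The near wall hides most of the chest floor, so I'll check by differencing that no nut lies anywhere on the bench.

```bash
python3 - <<'E'
from h import *
a=cv2.imread('pics/s3.png').astype(int);b=cv2.imread('pics/s8.png').astype(int);z=cv2.imread('pics/s0.png').astype(int)
for nm,r in(('s3',a),('s0',z)):
  d=(np.abs(b-r).max(2)>30).astype(np.uint8)
  n,l,st,ce=cv2.connectedComponentsWithStats(d)
  print(nm,[(st[i].tolist()) for i in range(1,n) if st[i,4]>=6 and ce[i][1]>130])
c=[384.1,178.8,304.5,149.9];p=chest(-11.6,-125);print(p)
M=np.array([400,60,304,120.]);B=np.array([*p,304,85.])
rows(c,[M]);rows(M,[B])
E
```

```text
s3 [[329, 132, 16, 11, 83], [275, 136, 13, 7, 49], [272, 143, 6, 21, 102], [370, 148, 17, 12, 66], [311, 155, 3, 6, 11], [301, 165, 12, 12, 79], [283, 166, 3, 6, 10], [314, 168, 4, 4, 8], [323, 169, 4, 4, 6], [429, 168, 3, 10, 14], [272, 173, 12, 18, 91], [286, 173, 12, 7, 35], [292, 179, 9, 5, 15], [320, 183, 5, 8, 13], [292, 184, 6, 5, 15], [301, 186, 5, 3, 7], [325, 187, 13, 16, 63], [441, 188, 3, 2, 6], [345, 193, 3, 4, 6], [309, 198, 15, 16, 108], [463, 204, 5, 21, 48], [447, 211, 4, 4, 11], [427, 215, 2, 4, 6], [486, 227, 24, 16, 191], [449, 228, 13, 32, 184], [479, 230, 3, 3, 8], [440, 232, 42, 43, 578], [438, 242, 5, 5, 17], [444, 242, 4, 8, 13], [459, 243, 4, 4, 8], [497, 242, 9, 14, 28], [494, 250, 3, 3, 6], [273, 253, 51, 30, 319], [444, 257, 3, 3, 8], [493, 257, 4, 3, 6], [484, 263, 4, 2, 6], [265, 264, 21, 14, 66]]
s0 [[329, 132, 16, 10, 60], [338, 136, 5, 6, 13], [247, 154, 76, 67, 1237], [302, 167, 9, 10, 69], [314, 168, 5, 4, 11], [470, 177, 3, 3, 6], [325, 187, 13, 16, 60], [301, 215, 11, 10, 18], [295, 220, 5, 3, 6], [363, 223, 8, 8, 31], [371, 225, 9, 6, 22], [486, 227, 24, 16, 166], [479, 230, 3, 4, 10], [494, 242, 12, 14, 46], [273, 253, 51, 30, 328], [489, 257, 8, 6, 14], [486, 258, 3, 3, 6], [283, 262, 5, 6, 24], [484, 263, 4, 2, 7], [265, 264, 21, 14, 69]]
[ 530.04967366 -101.01333065]
[np.float64(-73.3), np.float64(-94.8), np.float64(0.5), np.float64(29.9)]
[np.float64(-204.5), np.float64(32.1), np.float64(0.0), np.float64(35.0)]
```

step_arm:
  plan:
    - [[-18, -24, 0, 7, -0.1], [-36, -47, 0, 14, -0.1], [-55, -71, 0, 21, -0.1], [-73, -95, 0, 28, -0.1]]

```text
t: 17.33
eef_pos: [399.8, 59.7, 301.6]
tcp_rot: [-3.141, 0.0, 2.125]
ft_force: [0.6, -0.4, 0.5]
opening: 0.448
grip_force: 0.0
```

step_arm:
  plan:
    - [[-34, 5, 0, 7, -0.1], [-68, 10, 0, 14, -0.1], [-102, 16, 0, 21, -0.1], [-136, 21, 0, 28, -0.1], [-170, 26, 0, 35, -0.1], [-204, 32, 0, 37, -0.1], [-204, 32, 0, 37, -0.1], [-204, 32, 0, 37, -0.1]]

```text
t: 18.0
eef_pos: [535.7, -96.1, 300.5]
tcp_rot: [-3.14, -0.0, 1.483]
ft_force: [-0.3, 0.5, -0.1]
opening: 0.451
grip_force: 0.0
```

```bash
python3 - <<'E'
from h import *
env.read_camera('side');c=cur();print(np.round(c,1),env.state()['joints'])
rows(c,[[530,-101,304,85],[530,-101,93.5,85]])
E
```

```text
[535.1 -95.1 300.9  85. ] [-2.97533917e-01  2.95035846e-01  1.63656416e+00  4.02263100e-05
  1.21181042e+00 -2.11107478e-01]
[np.float64(-6.3), np.float64(-4.5), np.float64(-3.1), np.float64(0.0)]
[np.float64(-6.3), np.float64(-4.5), np.float64(207.4), np.float64(0.0)]
```

step_arm:
  plan:
    - [[-6, -4.5, 0, 0, -0.1], [-6, -4.5, 40, 0, -0.1], [-6, -4.5, 80, 0, -0.1], [-6, -4.5, 120, 0, -0.1], [-6, -4.5, 155, 0, -0.1], [-6, -4.5, 180, 0, -0.1], [-6, -4.5, 198, 0, -0.1], [-6, -4.5, 207, 0, -0.1]]

```text
t: 18.72
eef_pos: [528.8, -99.8, 93.1]
tcp_rot: [-3.139, -0.001, 1.486]
ft_force: [0.3, -0.7, 0.5]
opening: 0.449
grip_force: 0.0
```

```bash
python3 - <<'E'
from h import *
env.read_camera('side');s=env.state();print(np.round(cur(),1),s['ft_force'],s['opening'])
E
```

```text
[528.9 -99.9  92.7  85.1] [-0.05137723 -0.13711158 -1.74578679] 0.4496019110452063
```

step_arm:
  plan:
    - [[0, -1, 0, 0, -0.3], [0, -1, 0, 0, -0.5], [0, -1, 0, 0, -0.6], [0, -1, 0, 0, -0.7], [0, -1, 0, 0, -0.8], [0, -1, 0, 0, -1], [0, -1, 0, 0, -1], [0, -1, 0, 0, -1]]

```text
t: 19.43
eef_pos: [531.2, -100.9, 95.9]
tcp_rot: [3.137, 0.001, 1.485]
ft_force: [5.7, 0.8, 1.5]
opening: 0.116
grip_force: 30.0
```

step_arm:
  plan:
    - [[0, 0, 0, 0, -1], [0, 0, 0, 0, -1], [0, 0, 0, 0, -1]]

```text
t: 19.68
eef_pos: [531.2, -100.9, 95.9]
tcp_rot: [3.137, 0.001, 1.484]
ft_force: [5.7, 0.3, 0.9]
opening: 0.114
grip_force: 30.0
```

```bash
python3 - <<'E'
from h import *
env.read_camera('side');s=env.state();print(np.round(cur(),1),s['ft_force'],s['opening'],s['grip_force'])
th=1.26
def p(t): return np.array([63.5*np.cos(t),63.5*np.sin(t)])
st=[.03,.07,.11,.15,.19,.23,.27,.31]
T=1.26
while T>-.19:
    print(round(T,2),[[0,*[float(v) for v in np.round((p(T-k)-p(T))*[1,-1],1)],0,-1] for k in st]); T-=.31
E
```

```text
[ 531.2 -100.9   95.8   85.1] [6.60032342 0.16858965 1.98717409] 0.11709180640476347 30.000283420085907
1.26 [[0, 1.8, 0.6, 0, -1], [0, 4.2, 1.5, 0, -1], [0, 6.5, 2.5, 0, -1], [0, 8.8, 3.6, 0, -1], [0, 11.1, 4.8, 0, -1], [0, 13.3, 6.0, 0, -1], [0, 15.4, 7.4, 0, -1], [0, 17.5, 8.8, 0, -1]]
0.95 [[0, 1.5, 1.1, 0, -1], [0, 3.5, 2.7, 0, -1], [0, 5.4, 4.4, 0, -1], [0, 7.3, 6.1, 0, -1], [0, 9.1, 7.9, 0, -1], [0, 10.8, 9.8, 0, -1], [0, 12.4, 11.7, 0, -1], [0, 14.0, 13.7, 0, -1]]
0.64 [[0, 1.1, 1.5, 0, -1], [0, 2.5, 3.7, 0, -1], [0, 3.9, 5.8, 0, -1], [0, 5.1, 8.0, 0, -1], [0, 6.2, 10.3, 0, -1], [0, 7.3, 12.6, 0, -1], [0, 8.3, 15.0, 0, -1], [0, 9.1, 17.3, 0, -1]]
0.33 [[0, 0.6, 1.8, 0, -1], [0, 1.3, 4.3, 0, -1], [0, 1.9, 6.7, 0, -1], [0, 2.4, 9.2, 0, -1], [0, 2.8, 11.7, 0, -1], [0, 3.1, 14.2, 0, -1], [0, 3.3, 16.8, 0, -1], [0, 3.4, 19.3, 0, -1]]
0.02 [[0, 0.0, 1.9, 0, -1], [0, -0.1, 4.4, 0, -1], [0, -0.2, 7.0, 0, -1], [0, -0.5, 9.5, 0, -1], [0, -0.9, 12.0, 0, -1], [0, -1.4, 14.5, 0, -1], [0, -2.0, 17.0, 0, -1], [0, -2.6, 19.4, 0, -1]]
```

step_arm:
  plan:
    - [[0, 1.8, 0.6, 0, -1], [0, 4.2, 1.5, 0, -1], [0, 6.5, 2.5, 0, -1], [0, 8.8, 3.6, 0, -1], [0, 11.1, 4.8, 0, -1], [0, 13.3, 6, 0, -1], [0, 15.4, 7.4, 0, -1], [0, 17.5, 8.8, 0, -1]]

```text
t: 20.4
eef_pos: [547.4, -102.5, 86.4]
tcp_rot: [3.14, 0.001, 1.485]
ft_force: [0.4, -4.5, 8.1]
opening: 0.12
grip_force: 30.0
```

```bash
python3 - <<'E'
from h import *
env.read_camera('side');s=env.state();c=cur();print(np.round(c,1),s['ft_force'],s['opening'],s['grip_force'])
def p(t): return np.array([63.5*np.cos(t),63.5*np.sin(t)])
q=chest(-31,-125)+[np.cos(np.radians(-5))*0,0]
d=np.array(c[:2])-chest(-31,-125);a=np.radians(-5);x=d@[np.cos(a),np.sin(a)];z=c[2]+19-52;print('meas',x,z,np.hypot(x,z),np.arctan2(z,x))
T=.95
while T>-.2:
    print(round(T,2),[[0,*[float(v) for v in np.round((p(T-k)-p(T))*[1,-1],1)],0,-1] for k in np.arange(1,9)*.0225]); T-=.18
E
```

```text
[ 547.7 -102.6   86.2   85.1] [ 1.55512542 -4.47135867  7.97649337] 0.11957125356715875 30.010424852371216
meas 37.106049326445266 53.199414795251 64.86167305253358 0.9617570461032814
0.95 [[0, 1.2, 0.8, 0, -1], [0, 2.3, 1.7, 0, -1], [0, 3.4, 2.6, 0, -1], [0, 4.5, 3.5, 0, -1], [0, 5.6, 4.5, 0, -1], [0, 6.6, 5.4, 0, -1], [0, 7.6, 6.4, 0, -1], [0, 8.7, 7.4, 0, -1]]
0.77 [[0, 1.0, 1.0, 0, -1], [0, 1.9, 2.1, 0, -1], [0, 2.9, 3.2, 0, -1], [0, 3.8, 4.3, 0, -1], [0, 4.7, 5.4, 0, -1], [0, 5.5, 6.5, 0, -1], [0, 6.4, 7.7, 0, -1], [0, 7.2, 8.9, 0, -1]]
0.59 [[0, 0.8, 1.2, 0, -1], [0, 1.5, 2.4, 0, -1], [0, 2.3, 3.6, 0, -1], [0, 3.0, 4.9, 0, -1], [0, 3.6, 6.1, 0, -1], [0, 4.3, 7.4, 0, -1], [0, 4.9, 8.7, 0, -1], [0, 5.5, 10.0, 0, -1]]
0.41 [[0, 0.6, 1.3, 0, -1], [0, 1.1, 2.6, 0, -1], [0, 1.6, 4.0, 0, -1], [0, 2.0, 5.3, 0, -1], [0, 2.5, 6.7, 0, -1], [0, 2.9, 8.1, 0, -1], [0, 3.2, 9.4, 0, -1], [0, 3.6, 10.8, 0, -1]]
0.23 [[0, 0.3, 1.4, 0, -1], [0, 0.6, 2.8, 0, -1], [0, 0.8, 4.2, 0, -1], [0, 1.1, 5.6, 0, -1], [0, 1.2, 7.0, 0, -1], [0, 1.4, 8.5, 0, -1], [0, 1.5, 9.9, 0, -1], [0, 1.6, 11.3, 0, -1]]
0.05 [[0, 0.1, 1.4, 0, -1], [0, 0.1, 2.9, 0, -1], [0, 0.1, 4.3, 0, -1], [0, 0.0, 5.7, 0, -1], [0, -0.0, 7.1, 0, -1], [0, -0.1, 8.6, 0, -1], [0, -0.3, 10.0, 0, -1], [0, -0.5, 11.4, 0, -1]]
-0.13 [[0, -0.2, 1.4, 0, -1], [0, -0.4, 2.8, 0, -1], [0, -0.7, 4.2, 0, -1], [0, -1.0, 5.6, 0, -1], [0, -1.3, 7.0, 0, -1], [0, -1.7, 8.4, 0, -1], [0, -2.1, 9.8, 0, -1], [0, -2.5, 11.1, 0, -1]]
```

step_arm:
  plan:
    - [[0, 1.2, 0.8, 0, -1], [0, 2.3, 1.7, 0, -1], [0, 3.4, 2.6, 0, -1], [0, 4.5, 3.5, 0, -1], [0, 5.6, 4.5, 0, -1], [0, 6.6, 5.4, 0, -1], [0, 7.6, 6.4, 0, -1], [0, 8.7, 7.4, 0, -1]]

```text
t: 21.12
eef_pos: [555.7, -102.9, 78.8]
tcp_rot: [3.141, 0.0, 1.485]
ft_force: [0.7, -1.7, 6.4]
opening: 0.114
grip_force: 30.0
```

step_arm:
  plan:
    - [[0, 1, 1, 0, -1], [0, 1.9, 2.1, 0, -1], [0, 2.9, 3.2, 0, -1], [0, 3.8, 4.3, 0, -1], [0, 4.7, 5.4, 0, -1], [0, 5.5, 6.5, 0, -1], [0, 6.4, 7.7, 0, -1], [0, 7.2, 8.9, 0, -1]]

```text
t: 21.78
eef_pos: [562.6, -103.4, 69.5]
tcp_rot: [-3.141, 0.0, 1.485]
ft_force: [1.7, -2.1, -1.5]
opening: 0.117
grip_force: 30.2
```

step_arm:
  plan:
    - [[0, 0.8, 1.2, 0, -1], [0, 1.5, 2.4, 0, -1], [0, 2.3, 3.6, 0, -1], [0, 3, 4.9, 0, -1], [0, 3.6, 6.1, 0, -1], [0, 4.3, 7.4, 0, -1], [0, 4.9, 8.7, 0, -1], [0, 5.5, 10, 0, -1]]

```text
t: 22.45
eef_pos: [568.1, -103.9, 59.6]
tcp_rot: [-3.142, 0.0, 1.485]
ft_force: [2.2, -0.9, -0.1]
opening: 0.114
grip_force: 30.2
```

step_arm:
  plan:
    - [[0, 0.6, 1.3, 0, -1], [0, 1.1, 2.6, 0, -1], [0, 1.6, 4, 0, -1], [0, 2, 5.3, 0, -1], [0, 2.5, 6.7, 0, -1], [0, 2.9, 8.1, 0, -1], [0, 3.2, 9.4, 0, -1], [0, 3.6, 10.8, 0, -1]]

```text
t: 23.12
eef_pos: [572.1, -104.3, 48.8]
tcp_rot: [3.141, 0.0, 1.485]
ft_force: [6.2, -1.0, -1.4]
opening: 0.116
grip_force: 30.0
```

step_arm:
  plan:
    - [[0, 0.3, 1.4, 0, -1], [0, 0.6, 2.8, 0, -1], [0, 0.8, 4.2, 0, -1], [0, 1, 5.6, 0, -1], [0, 1.2, 7, 0, -1], [0, 1.4, 8.5, 0, -1], [0, 1.5, 9.9, 0, -1], [0, 1.6, 11.3, 0, -1]]

```text
t: 23.78
eef_pos: [574.4, -104.6, 37.6]
tcp_rot: [3.139, 0.0, 1.484]
ft_force: [8.3, -1.8, -4.8]
opening: 0.12
grip_force: 30.0
```

```bash
python3 - <<'E'
from h import *
env.read_camera('side');s=env.state();c=cur();print(np.round(c,1),s['ft_force'],s['opening'],s['grip_force'])
d=np.array(c[:2])-chest(-31,-125);a=np.radians(-5);x=d@[np.cos(a),np.sin(a)];z=c[2]+19-52;print('meas',x,z,np.hypot(x,z),np.arctan2(z,x))
E
```

```text
[ 574.4 -104.6   37.3   85.1] [10.60596452 -2.01531408 -5.91271057] 0.11209247757323262 30.013419245369732
meas 63.897255939213125 4.347569133069555 64.04498945216656 0.06793529243796147
```

step_arm:
  plan:
    - [[0, 0, 1.1, 0, -1], [0, 0, 2.2, 0, -1], [0, 0, 3.3, 0, -1], [0, 0, 4.4, 0, -1], [0, -0.1, 5.5, 0, -1], [0, -0.2, 6.6, 0, -1], [0, -0.3, 7.7, 0, -1], [0, -0.4, 8.8, 0, -1]]

```text
t: 24.5
eef_pos: [574.9, -104.8, 29.2]
tcp_rot: [3.137, 0.001, 1.484]
ft_force: [10.9, -2.9, -3.0]
opening: 0.116
grip_force: 30.0
```

step_arm:
  plan:
    - [[0, -0.1, 0.6, 0, -1], [0, -0.2, 1.2, 0, -1], [0, -0.3, 1.8, 0, -1], [0, -0.4, 2.4, 0, -1], [0, -0.5, 3, 0, -1], [0, -0.6, 3.6, 0, -1], [0, -0.7, 4.2, 0, -1], [0, -0.8, 4.8, 0, -1]]

```text
t: 25.17
eef_pos: [574.7, -104.9, 24.6]
tcp_rot: [3.136, 0.001, 1.484]
ft_force: [12.9, -2.4, -4.3]
opening: 0.118
grip_force: 30.0
```

```bash
python3 - <<'E'
from h import *
env.read_camera('side');s=env.state();c=cur();print(np.round(c,1),s['ft_force'],s['opening'],s['grip_force'])
d=np.array(c[:2])-chest(-31,-125);a=np.radians(-5);x=d@[np.cos(a),np.sin(a)];z=c[2]+19-52;print('meas',x,z,np.hypot(x,z),np.arctan2(z,x))
E
```

```text
[ 574.7 -104.9   24.5   85.1] [14.23454072 -2.37740005 -1.49571678] 0.11661260802782795 30.020240088924766
meas 64.22232778269279 -8.466068470912674 64.77794147070294 -0.13106864308730554
```

step_arm:
  plan:
    - [[0, -0.4, 0.4, 0, -1], [0, -0.8, 0.8, 0, -1], [0, -1.2, 1.2, 0, -1], [0, -1.5, 1.6, 0, -1], [0, -1.8, 2, 0, -1], [0, -2, 2.4, 0, -1], [0, -2, 2.4, 0, -1]]

```text
t: 25.8
eef_pos: [574.3, -105.2, 22.7]
tcp_rot: [3.132, 0.002, 1.484]
ft_force: [19.8, -3.1, -2.7]
opening: 0.121
grip_force: 30.0
```

```bash
python3 - <<'E'
from h import *
weigh(4);print(np.round(cur(),1))
s=snap('side','s9.png').astype(int);z=cv2.imread('pics/s0.png').astype(int)
# front-left & back-left lid corner patches and left bar post vs the start (lid shut)
for r in((228,198,250,224),(265,205,288,235),(288,210,303,220)):
    x0,y0,x1,y1=r;print(np.abs(s-z)[y0:y1,x0:x1].max(2).mean().round(1),(np.abs(s-z)[y0:y1,x0:x1].max(2)>40).mean().round(3))
    b=min(((np.abs(s[y0:y1,x0:x1]-z[y0+j:y1+j,x0:x1]).mean()),j) for j in range(-4,5));print(b)
E
```

```text
F [18.88 -2.5  -2.97] [0.91 0.23 1.46] M [-0.456 -3.18   0.184] [0.021 0.08  0.012]
[ 574.3 -105.2   22.7   85.1]
6.8 0.0
(np.float64(5.463869463869464), 0)
15.8 0.088
(np.float64(13.084541062801932), 0)
78.3 0.52
(np.float64(18.42), 2)
```

step_arm:
  plan:
    - [[0, 1, 0.4, 0, -1], [0, 2, 0.8, 0, -1], [0, 3, 1.2, 0, -1], [0, 3.5, 1.6, 0, -1], [0, 3.5, 2, 0, -1], [0, 3.5, 2, 0, -1]]

```text
t: 26.55
eef_pos: [574.6, -104.7, 19.6]
tcp_rot: [3.139, 0.001, 1.484]
ft_force: [7.9, -2.2, -4.6]
opening: 0.12
grip_force: 30.0
```

```bash
cat > chk.py <<'E'
from h import *
weigh(4);print(np.round(cur(),1))
s=snap('side','sx.png').astype(np.float32);z=cv2.imread('pics/s0.png').astype(np.float32)
x0,y0,x1,y1=(287,205,306,220)
g=lambda i:cv2.cvtColor(i,cv2.COLOR_BGR2GRAY)
t=cv2.resize(g(s)[y0:y1,x0:x1],None,fx=4,fy=4,interpolation=cv2.INTER_CUBIC)
w=cv2.resize(g(z)[y0-6:y1+6,x0-6:x1+6],None,fx=4,fy=4,interpolation=cv2.INTER_CUBIC)
r=cv2.matchTemplate(w,t,cv2.TM_CCOEFF_NORMED);_,m,_,l=cv2.minMaxLoc(r);print('shift px (start-now)',(l[0]-24)/4,(l[1]-24)/4,round(m,2))
E
python3 chk.py
```

```text
F [ 8.11 -2.22 -4.46] [0.28 0.45 0.08] M [-0.353 -1.471  0.069] [0.021 0.021 0.023]
[ 574.6 -104.7   19.6   85.1]
shift px (start-now) 0.0 1.0 0.97
```

step_arm:
  plan:
    - [[0, 0.3, 0.4, 0, -1], [0, 0.6, 0.8, 0, -1], [0, 0.9, 1.2, 0, -1], [0, 1.2, 1.6, 0, -1], [0, 1.4, 2, 0, -1], [0, 1.4, 2.3, 0, -1], [0, 1.4, 2.3, 0, -1]]

```text
t: 27.38
eef_pos: [574.6, -104.4, 17.1]
tcp_rot: [-3.141, -0.0, 1.484]
ft_force: [1.4, -1.5, -2.4]
opening: 0.118
grip_force: 30.0
```

```bash
python3 chk.py
```

```text
F [ 1.06 -0.57 -1.92] [0.43 0.51 0.18] M [-0.137 -0.301  0.04 ] [0.037 0.025 0.028]
[ 574.7 -104.4   17.3   85.1]
shift px (start-now) 0.0 0.25 0.98
```

step_arm:
  plan:
    - [[0, 0, 0.4, 0, -1], [0, 0, 0.8, 0, -1], [0, 0, 1.2, 0, -1], [0, 0, 1.6, 0, -1], [0, 0, 2, 0, -1], [0, 0, 2, 0, -1]]

```text
t: 28.13
eef_pos: [574.5, -104.4, 15.4]
tcp_rot: [-3.141, -0.0, 1.485]
ft_force: [-4.5, 1.7, 4.0]
opening: 0.116
grip_force: 30.0
```

```bash
python3 chk.py
```

```text
F [-5.08  1.36  4.39] [0.59 0.32 0.57] M [ 0.128  0.766 -0.025] [0.02  0.046 0.016]
[ 574.5 -104.3   15.4   85.1]
shift px (start-now) 0.0 0.0 1.0
```

Lid is shut (matches the starting picture, and contact force has reversed). Release and withdraw.

step_arm:
  plan:
    - [[0, 0, 0, 0, -0.7], [0, 0, 0, 0, -0.5], [0, 0, 0, 0, -0.3], [0, 0, 0, 0, -0.2], [0, 0, 0, 0, -0.2], [0, 0, -8, 0, -0.2], [-3, 0, -25, 0, -0.2], [-8, 0, -55, 0, -0.2]]

```text
t: 29.05
eef_pos: [573.2, -112.0, 69.2]
tcp_rot: [-3.138, -0.001, 1.485]
ft_force: [0.2, 0.3, -0.2]
opening: 0.402
grip_force: 0.0
```

step_arm:
  plan:
    - [[-5, 0, -35, 0, -0.2], [-10, 0, -70, 0, -0.2], [-15, 0, -105, 0, -0.2], [-15, 0, -140, 0, -0.2], [-15, 0, -140, 0, -0.2], [-15, 0, -140, 0, -0.2]]

```text
t: 29.55
eef_pos: [573.5, -127.6, 212.8]
tcp_rot: [3.137, 0.001, 1.484]
ft_force: [0.4, 0.6, -0.9]
opening: 0.405
grip_force: 0.0
```

```bash
python3 chk.py; python3 - <<'E'
from h import *
b=cv2.imread('pics/sx.png').astype(int);z=cv2.imread('pics/s0.png').astype(int)
d=(np.abs(b-z).max(2)>40).astype(np.uint8);n,l,st,ce=cv2.connectedComponentsWithStats(d)
print([(st[i].tolist()) for i in range(1,n) if st[i,4]>=8 and ce[i][1]>130])
E
```

```text
F [-0.25  0.2   0.07] [0.75 0.22 0.4 ] M [-0.03  -0.084  0.001] [0.035 0.014 0.022]
[ 572.5 -127.2  209.2   85.1]
shift px (start-now) 0.0 0.0 1.0
[[275, 144, 5, 6, 20], [461, 162, 10, 4, 15], [469, 174, 26, 46, 643], [438, 176, 14, 38, 215], [431, 187, 10, 10, 42], [454, 204, 6, 17, 27], [410, 218, 4, 3, 9], [401, 222, 3, 3, 8], [403, 230, 5, 4, 8], [401, 235, 9, 12, 35], [414, 234, 5, 6, 25], [409, 237, 29, 29, 199], [407, 245, 4, 5, 11], [273, 254, 50, 29, 276], [283, 262, 5, 6, 23], [265, 265, 21, 13, 60]]
```

```bash
python3 -c "
from cell import env
print(env.job_done())"
```

```text
the job is handed in; nothing more can be done
None
```

I handed the job in at about 30 s: the lid was raised to its lock and later folded fully shut under control, the empty pan stands level in its place, and nothing else on the bench was seen to move. I could not see the three nuts in the chest because its near wall hides the floor; that they are inside is inferred from the pan's weight, its empty bowl, and no nut in view on the bench. They were jerked out of the level pan rather than tipped, because the hand could not be tilted.

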